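Pack the wood-finishing kit tray and close it up with the divider

TASK

Pack the finishing kit tight. In the wooden tray, slide the cork sanding block and the blue wax tin along to its far end (away from the robot) so that there is room for the oil jar, stand the jar upright in the space in front of them (set it down, do not drop it), then push the sliding divider up against the jar until the three things sit snugly in one row with no play, and let go. Do not tip the jar over, and leave the tape measure, the masking tape and the birch slice where they are.

Things in the scene. Friction and masses are not known exactly. Their poses are not given: they have to be found in the camera images.
- tray: Open wooden tray fixed to the bench, 222 (x) x 132 (y) x 32 mm; walls 8 mm, floor 6 mm, so inside 206 x 116 mm. Origin: centre of underside. Its x runs away from the robot; inner faces of the end walls at x = +103 (far) and -103 mm (near). Block and tin lie in it in either order, long sides across, 10 to 40 mm apart; from divider to the nearer one is 40 to 57 mm, too short for the jar.
- divider (a joint): Slide of the pale wooden divider, m: 0 = back against the near end wall, grows toward the far end, at most 0.036. A 12 mm board across the tray with a push tab in the middle of its top. At 0 its far face is at tray x = -91 mm. About 3 N friction; stays where left. Reads about 0.024 when all three things are tight in a row.
- divider_tab (a point): Point in the middle of the near (robot-side) face of the divider's push tab, 72 mm above the bench; the tab spans 43 to 89 mm above the bench, 28 mm to each side of this point; x axis along the tray away from the robot.
- block: Cork and wood sanding block, 56 x 100 x 28 mm (its x, y, z), 90 g. Origin: centre of its underside. It lies in the tray with its 100 mm side across the tray.
- tin: Low oval blue wax tin, closed, 54 x 74 x 27 mm (its x, y, z), 70 g. Origin: centre of its underside. It lies in the tray with its 74 mm length across the tray.
- jar: Squat round jar with a dark screw lid, standing on the bench to the right of the tray beyond the bench vice (up to 130 mm high); 60 mm diameter up to 72 mm height, then the 53 mm lid up to 88 mm; about 160 g. Origin: centre of its underside; z up.
- tape: Bystander: roll of cream masking tape lying flat, 87 mm diameter, 24 mm high; origin under its centre.
- measure: Bystander: black pocket tape measure lying on its side, 48 x 85 x 40 mm; origin under its centre.
- slice: Bystander: round birch log slice with bark, lying flat left of the tray, about 109 mm wide, 26 mm thick; origin under its centre.
Things that resemble listed ones, but are neither listed nor needed, are in the scene too. Of the things that look like the jar, the larger one is meant.

How it is judged:
By the outcome, as a careful person would: the job done as asked, in the order asked, and still so for the second after the job is handed in, with the robot touching nothing.
It also fails if it takes over 56 s, if anything falls off the work surface, if the arm or the gripper's body presses on something with over 40 N, if the wrist force passes 120 N, or if a joint passes its speed limit or range.

ROBOT

A 6-joint arm with a two-finger parallel gripper is mounted at the origin on a cart in front of the work surface, level with it; the furniture and walls round the work are solid. World frame = base frame: x ahead of the robot, y to its left, z up, the work surface at z = 0. Lengths are in mm, angles in degrees, forces in N, time in s.
With the tool pointing down it reaches from about 250 to 775 mm from the base axis. Payload 4 kg.
Tool frame: the origin (TCP) lies between the finger pads; the fingertips stand robot.tip_reach ahead of it and the grasp point (between the pads) lies 6 mm ahead of it (robot.tip_reach is the distance from the TCP to the fingertips, in mm); z points along the fingers, y is the direction in which the jaws open and shut (so a half turn about z gives the same grasp; the last joint's range is limited). The gripper opens to 85 mm and grips with 20 to 120 N. Pads are 22 mm wide; open, the fingers measure 114 mm over their backs; the gripper's body (76 mm by 85 mm) begins 54 mm behind the grasp point. The pads swing forward as they close: fully open they stand 13 mm farther back than shut.
Start: joints at [-71.11, 4.996, 78.535, -0, 96.463, -5.907], TCP at [230.676, -499.303, 256.341] pointing down, gripper open.
Joint ranges: [-177.83, 177.83], [-43.37, 116.18], [15.69, 146.23], [-61.86, 241.86], [9.47, 152.12], [-147.06, 147.06]. Speed limits (degrees/s): [159.86, 159.86, 180, 180, 180, 180].

INTERFACE

Orientations are given as a 3x3 rotation matrix whose columns are the frame's x, y, z axes.
In Python, from cell import robot, snapshot, get_calibration gives the robot as it stands. The module is installed in compiled form; this text tells all that it offers.
- The arm moves only by the tool jog_arm, never from a script. Its argument "deltas" is a list of rows, each a list of 5 numbers: the closure, from 0 (fully open) to 1 (shut), then the shift along the tool's x, y, z in mm, then the turn about the tool's z in rad. A call has 1 to 12 rows; each row is the pose to reach, as a shift and turn from the pose measured when the call began, along the tool's axes at that moment; what a row does not reach only later rows make up. A row lasts 1/8 s, in which the tool goes at most 62.5 mm and 10.7 degrees, less where a joint would pass 70% of its speed; a pose out of reach is approached as far as the arm can. A call with a gripper value outside its range is refused whole. The fingers move at their own pace and stop on an object; "squeeze" is the grip in N (left out, the last holds). Time passes only in rows, so rows that repeat a pose let the fingers close. It gives the time, the measured TCP pose, the force and the opening at its end, in the units of the state.
- robot.get_obs(): the state, without advancing time (a new reading comes with each control period).
- snapshot(name): name is "scene" or "top" or "wrist"; returns the picture (420x560x3 uint8, red, green, blue); there is no depth.
- get_calibration(name): a dict with "fx", "fy", "cx", "cy" (pixels), "k1" (the pictures are not rectified: a ray, as slopes to the right and down, at radius r is drawn at 1 + k1 r^2 times it, then the intrinsics apply), "world_to_cam" (4x4, takes a point from world to camera coordinates). Camera axes: x right, y up, looking along -z (the intrinsics and any distortion apply to the point x, -y, -z); pixel columns grow to the right and rows downward; lengths in mm; the calibration is good to about 2 mm. A picture is of the moment at which its call begins: read the wrist's pose just before it. get_calibration takes no time and is no camera call; for the wrist camera it gives the pose at the moment of the call.
- robot.job_done(): hands the job in, once; it reports no verdict.
The state is a dict: "time_s": time; "q": joint angles; "joint_velocities": joint speeds; "effort": joint torques, N m; "eef_pos": TCP position; "eef_rot": TCP orientation; "ft_force": force on the tool from outside, world axes, zero at the start; "ft_torque": the same for the moment, N m; "width": opening from 0.0 (shut) to 1.0 (fully open).
Only numpy, scipy, OpenCV 4.12 (cv2) and the standard library are available. Lean on these libraries where they do the work, as an engineer would, in place of code of your own. Each camera call takes 0.05 s, during which the arm holds its last target.

## Working session

There is one attempt and no reset: what is moved stays moved. The work goes in short steps, Python scripts to look and compute and a tool call to move; the robot and the scene stay as the last step left them, time stands still between calls to the robot, and variables do not carry over. Pictures are saved under pics/ and viewed, and the job is handed in when it is done.

Besides the shell and the picture viewer there is one more tool, called after "Request:" in YAML: its name, and indented under it one key for each argument. jog_arm: Moves the arm, as the interface text tells. Its arguments: {"type":"object","properties":{"deltas":{"type":"array"},"squeeze":{"type":"number"}},"required":["deltas"]}

```bash
mkdir -p pics; python3 - <<'E'
from cell import robot, snapshot, get_calibration
import cv2
o=robot.get_obs();print(o)
print(robot.tip_reach)
for n in("scene","top","wrist"):
    c=get_calibration(n);print(n,c)
    cv2.imwrite(f"pics/{n}0.png",snapshot(n)[:,:,::-1])
E
```

```text
{'time_s': 0.0, 'q': array([-7.11097127e+01,  5.04111173e+00,  7.86255915e+01, -2.19604018e-04,
        9.64635257e+01, -5.90584763e+00]), 'joint_velocities': array([ 0.00494596,  0.03321051, -0.08071818,  0.04341168,  0.06155462,
       -0.05687446]), 'effort': array([-3.73072262e-04, -3.51865411e+01, -3.13272214e+01, -2.33994579e-04,
        1.10023393e-02,  1.48681920e-06]), 'eef_pos': array([ 230.52595474, -498.86492095,  255.11246793]), 'eef_rot': array([[ 9.07806036e-01,  4.19389621e-01, -7.39477798e-04],
       [ 4.19390210e-01, -9.07803521e-01,  2.14926994e-03],
       [ 2.30080956e-04, -2.26124997e-03, -9.99997417e-01]]), 'ft_force': array([-1.35001739,  0.52282926,  0.41713576]), 'ft_torque': array([-0.03190773,  0.02344036,  0.04537472]), 'width': 0.9978075110063948}
25.0
scene {'fx': 462.44957676623085, 'fy': 462.44957676623085, 'cx': 270.82505934453974, 'cy': 213.07639352389916, 'k1': -0.10597776933739493, 'world_to_cam': array([[-7.88966655e-01, -6.14236552e-01, -1.56549126e-02,
         6.56565428e+02],
       [ 4.49737370e-01, -5.94657818e-01,  6.66422071e-01,
       
[... 477 characters left out ...]
825e-02,
        -6.21079665e+02],
       [-8.77368342e-02,  1.34183760e-02,  9.96053309e-01,
        -1.24401542e+03],
       [ 0.00000000e+00,  0.00000000e+00,  0.00000000e+00,
         1.00000000e+00]])}
wrist {'fx': 298.8766432189515, 'fy': 298.8766432189515, 'cx': 282.6008225200718, 'cy': 212.78154064824804, 'k1': 0.020131375934104734, 'world_to_cam': array([[ 4.17553284e-01, -9.08652080e-01, -8.07534939e-04,
        -5.49145922e+02],
       [ 8.65611164e-01,  3.98044641e-01, -3.03772573e-01,
         3.88547760e+01],
       [ 2.76345015e-01,  1.26142224e-01,  9.52744232e-01,
        -3.78655108e+02],
       [ 0.00000000e+00,  0.00000000e+00,  0.00000000e+00,
         1.00000000e+00]])}
```

View pics/top0.png

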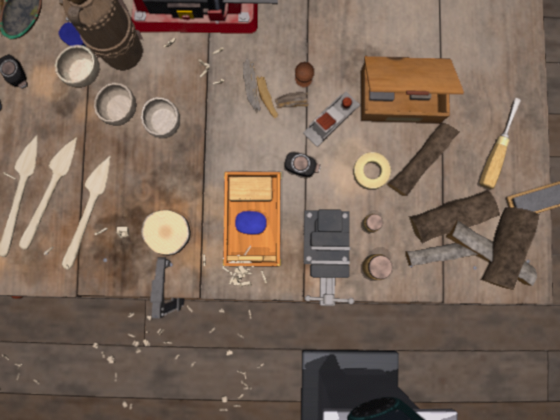

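View pics/scene0.png

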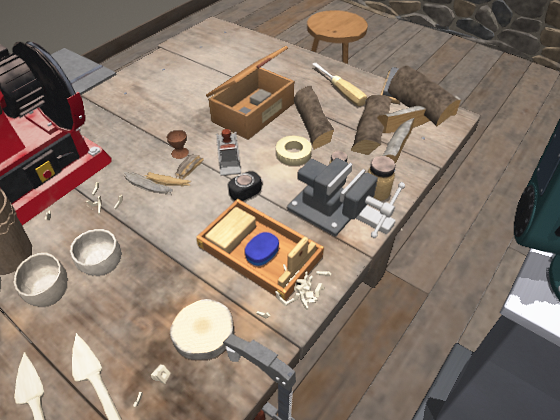

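View pics/wrist0.png

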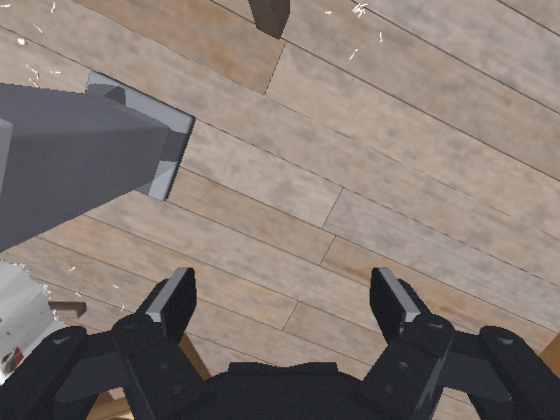

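The top view shows the tray at about px (252,218). The block is at its far end (250,188), the tin in the middle (251,223) and the divider at (250,258). The larger jar is at about (378,266), with the smaller look-alike at (373,222). The vice stands between the tray and the jar.

```bash
cat > h.py <<'E'
import numpy as np, cv2
from cell import robot, snapshot, get_calibration
def ray(c,u,v):
    K=np.array([[c['fx'],0,c['cx']],[0,c['fy'],c['cy']],[0,0,1]])
    p=cv2.undistortPoints(np.array([[[u,v]]],float),K,np.array([c['k1'],0,0,0,0]))[0,0]
    M=c['world_to_cam'];R=M[:3,:3];t=M[:3,3]
    return -R.T@t, R.T@np.array([p[0],-p[1],-1])
def on(c,u,v,z):
    o,d=ray(c,u,v); return o+d*(z-o[2])/d[2]
def px(c,P):
    M=c['world_to_cam'];q=M[:3,:3]@np.array(P,float)+M[:3,3]
    x,y=q[0]/-q[2],-q[1]/-q[2];s=1+c['k1']*(x*x+y*y)
    return np.array([c['cx']+c['fx']*x*s,c['cy']+c['fy']*y*s])
def save(n,im): cv2.imwrite(f'pics/{n}.png',im[:,:,::-1])
E
python3 - <<'E'
import cv2
t=cv2.imread('pics/top0.png');s=cv2.imread('pics/scene0.png')
cv2.imwrite('pics/t1.png',cv2.resize(t[160:290,210:410],None,fx=4,fy=4,interpolation=2)) 
cv2.imwrite('pics/s1.png',cv2.resize(s[140:310,190:420],None,fx=3.4,fy=3.4,interpolation=2))
E
```

```text
(no output)
```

View pics/t1.png

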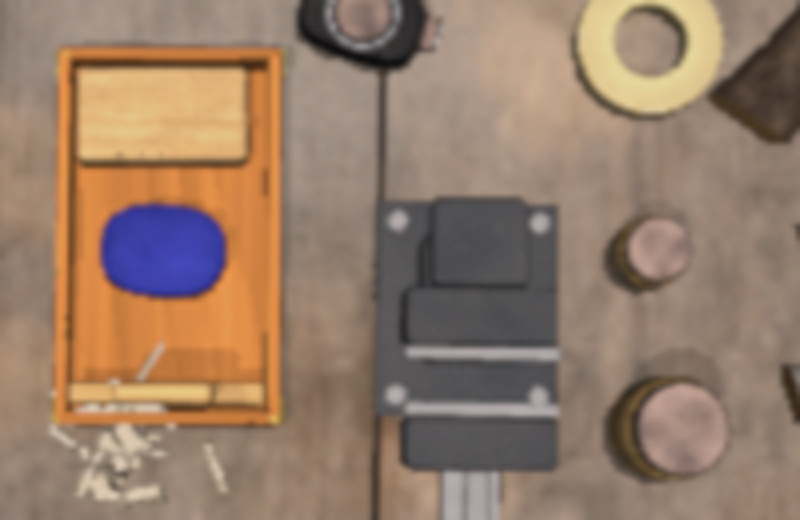

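View pics/s1.png

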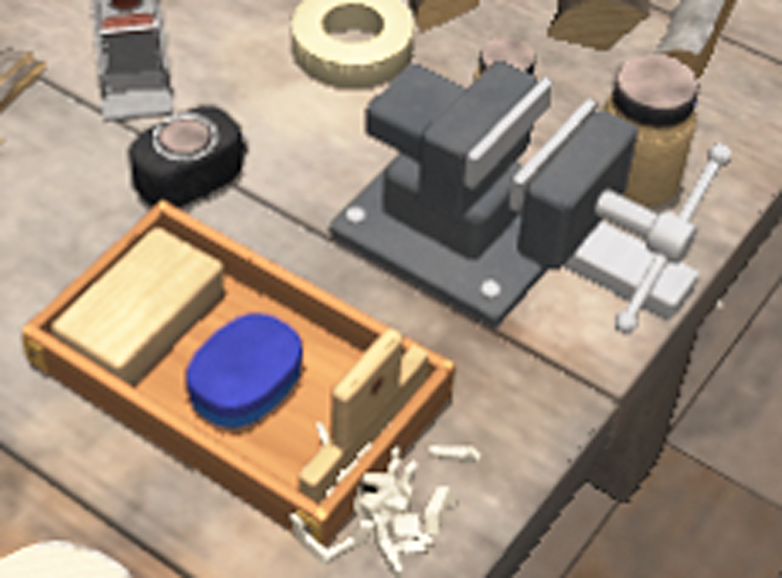

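```bash
python3 - <<'E'
from h import *
np.set_printoptions(precision=1,suppress=True)
c=get_calibration('top');s=get_calibration('scene')
T=lambda a,b,z:on(c,210+a/4-.375,160+b/4-.375,z)
S=lambda a,b,z:on(s,190+a/3.4-.35,140+b/3.4-.35,z)
C=[T(*p,32) for p in((60,46),(284,48),(281,424),(53,422))]
print('tray',C,np.mean(C,0)); print([np.linalg.norm(C[i]-C[i-1]) for i in range(4)])
C2=[S(*p,32) for p in((163,203),(453,368),(322,536),(25,330))];print('scene tray',C2,np.mean(C2,0))
print('blk',[T(*p,34) for p in((77,67),(248,66),(247,163),(79,163))])
print('tin l r top bot',[T(*p,33) for p in((101,252),(226,250),(164,203),(164,298))])
print('tab top near edge',[T(*p,89) for p in((70,402),(212,402),(70,384),(212,384))])
print('tab scene',[S(*p,89) for p in((385,330),(334,385),(402,338))])
print('jar lid', T(683,428,88),'L/R',T(636,428,88),T(728,428,88),'small',T(659,248,60))
print('jar scene', S(655,78,88),S(615,78,88),S(696,78,88))
print('vice jaws',[T(*p,110) for p in((404,470),(557,470),(557,198))])
print('vice base',[T(*p,10) for p in((377,202),(558,206),(378,414))])
E
```

```text
tray [array([708.6, 404.9,  32. ]), array([710.1, 272.9,  32. ]), array([489.4, 270.3,  32. ]), array([488. , 402.7,  32. ])] [599.  337.7  32. ]
[np.float64(220.60462065868026), np.float64(132.04111487930228), np.float64(220.67925710458954), np.float64(132.40410968504347)]
scene tray [array([709.2, 273.8,  32. ]), array([489.9, 272.5,  32. ]), array([482.8, 408.1,  32. ]), array([707.1, 402.1,  32. ])] [597.3 339.1  32. ]
blk [array([696. , 394.3,  34. ]), array([698.6, 293.8,  34. ]), array([641.2, 293.2,  34. ]), array([639.3, 391.5,  34. ])]
tin l r top bot [array([587.4, 377.3,  33. ]), array([590. , 304.4,  33. ]), array([616.9, 341.2,  33. ]), array([561.3, 339.9,  33. ])]
tab top near edge [array([500. , 387.6,  89. ]), array([501.6, 308.9,  89. ]), array([510. , 387.9,  89. ]), array([511.5, 309.1,  89. ])]
tab scene [array([512.6, 312. ,  89. ]), array([512.5, 358.6,  89. ]), array([502.1, 311. ,  89. ])]
jar lid [491.7  46.2  88. ] L/R [491.3  72.6  88. ] [492.1  20.9  88. ] small [594.2  55.3  60. ]
jar scene [494.6  41.7  88. ] [514.8  57.1  88. ] [473.8  25.8  88. ]
vice jaws [array([466.6, 203. , 110. ]), array([468. , 119.4, 110. ]), array([617.1, 120.8, 110. ])]
vice base [array([622. , 215.6,  10. ]), array([621.8, 107.3,  10. ]), array([496.1, 213. ,  10. ])]
```

Request:
jog_arm:
  deltas:
    - [0.8,20,-20,0,0.03]
    - [0.8,60,-60,0,0.08]
    - [0.8,100,-100,0,0.12]
    - [0.8,140,-140,0,0.16]
    - [0.8,180,-180,0,0.2]
    - [0.8,220,-220,0,0.24]
    - [0.8,260,-260,0,0.28]
    - [0.8,300,-300,0,0.32]
    - [0.8,340,-340,0,0.36]
    - [0.8,380,-380,0,0.39]
    - [0.8,420,-420,0,0.42]
    - [0.8,450,-450,0,0.421]
  squeeze: 40

```text
time_s: 1.65
eef_pos: [450.5, 100.5, 255.9]
eef_rot: [[1.0, 0.013, -0.001], [0.013, -1.0, 0.002], [-0.001, -0.002, -1.0]]
ft_force: [0.9, -0.6, -0.0]
width: 0.2
```

Request:
jog_arm:
  deltas:
    - [0.8,15,-45,0,0]
    - [0.8,33,-90,0,0]
    - [0.8,50,-140,0,0]
    - [0.8,70,-190,0,0]
    - [0.8,84,-225,0,0]
    - [0.8,88.5,-237.5,0,0]
    - [0.8,88.5,-237.5,40,0]
    - [0.8,88.5,-237.5,70,0]
    - [0.8,88.5,-237.5,75,0]

```text
time_s: 2.78
eef_pos: [534.3, 337.8, 178.0]
eef_rot: [[1.0, 0.013, -0.007], [0.013, -1.0, -0.002], [-0.007, 0.002, -1.0]]
ft_force: [0.4, 0.8, -0.3]
width: 0.201
```

```bash
python3 - <<'E'
from h import *
c=get_calibration('wrist');np.save('cw1.npy',c,allow_pickle=True)
print(robot.get_obs()['eef_pos'],robot.tip_reach)
im=snapshot('wrist');save('w1',im)
save('t2',cv2.resize(snapshot('top')[150:290,200:420],None,fx=3.6,fy=3.6))
E
```

```text
[534.25738023 337.78455788 177.96869256] 25.0
```

View pics/w1.png

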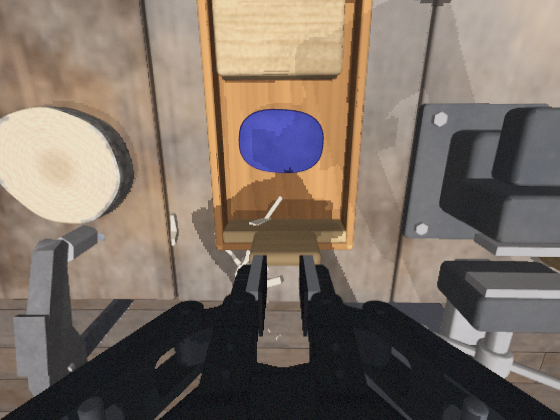

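The wrist view shows the tin at (239–323, 109–172), the divider across the tray at row ~235 with its tab at (250–320, 230–265), and the closed fingers just behind the tab in the picture.

```bash
python3 - <<'E'
from h import *
np.set_printoptions(precision=1,suppress=True)
c=np.load('cw1.npy',allow_pickle=True).item()
print('tin',[on(c,*p,33)[:2] for p in((239,141),(323,141),(280,109),(280,173))])
print('block near',[on(c,*p,34)[:2] for p in((218,75),(342,73))])
print('board far edge',[on(c,*p,43)[:2] for p in((224,231),(345,231))],'tray in near',on(c,285,240,32))
print('tab',[on(c,*p,89)[:2] for p in((252,232),(318,232),(250,265),(321,265))])
print('tray walls z32',[on(c,*p,32)[:2] for p in((208,141),(360,141))])
for P in([500,338,89],[512,338,89],[500,338,43],[512,338,43]):print(P,px(c,P))
E
```

```text
tin [array([590.6, 375. ]), array([591.3, 303.4]), array([616.7, 340.3]), array([563.5, 339.8])]
block near [array([641.4, 389.6]), array([643.9, 291.4])]
board far edge [array([512.2, 389.8]), array([513.2, 280.8])] tray in near [499.2 334.6  32. ]
tab [array([529.8, 359.9]), array([530.3, 311.2]), array([502.7, 362. ]), array([503.2, 307.7])]
tray walls z32 [array([590.2, 401.5]), array([591.5, 271.7])]
[500, 338, 89] [281.4 268.4]
[512, 338, 89] [281.5 254.2]
[500, 338, 43] [281.4 243.9]
[512, 338, 43] [281.5 231.7]
```

Request:
jog_arm:
  deltas:
    - [0.8,2.5,-2,30,0]
    - [0.8,2.5,-2,65,0]
    - [0.8,2.5,-2,95,0]
    - [0.8,2.5,-2,115,0]
    - [0.8,2.5,-2,126,0]
    - [0.8,2.5,-2,132,0]
    - [0.8,2.5,-2,134,0]
    - [0.8,2.5,-2,134,0]

```text
time_s: 3.88
eef_pos: [538.3, 341.1, 48.0]
eef_rot: [[1.0, 0.013, -0.0], [0.013, -1.0, 0.002], [-0.0, -0.002, -1.0]]
ft_force: [0.5, -0.3, -0.3]
width: 0.196
```

```bash
python3 - <<'E'
from h import *
o=robot.get_obs();print(o['eef_pos'],o['ft_force'])
save('s2',cv2.resize(snapshot('scene')[140:310,190:420],None,fx=3.4,fy=3.4))
E
```

```text
[538.2636931  341.06789608  47.98423634] [ 0.50720701 -0.26104597 -0.33485445]
```

View pics/s2.png

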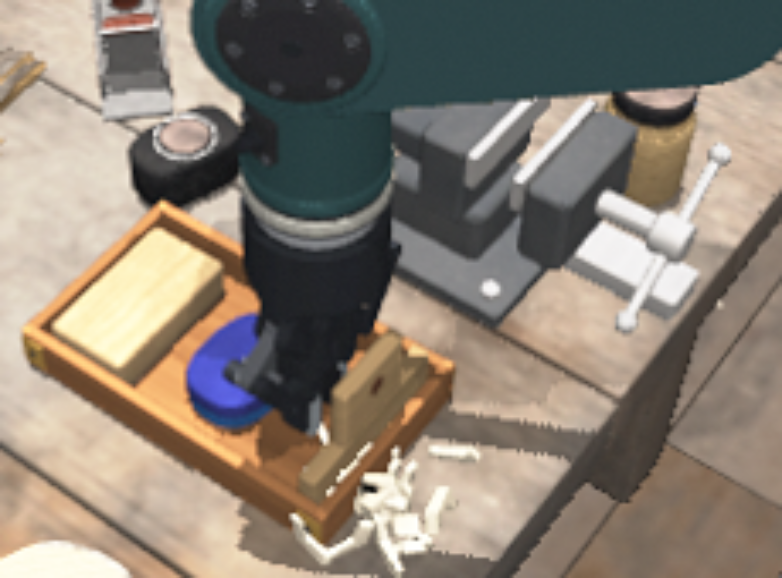

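Request:
jog_arm:
  deltas:
    - [0.8,4,0,3,0]
    - [0.8,9,0,4,0]
    - [0.8,13,0,4,0]
    - [0.8,16,0,4,0]
    - [0.8,19,0,4,0]
    - [0.8,22,0,4,0]
    - [0.8,25,0,4,0]
    - [0.8,28,0,4,0]
    - [0.8,31,0,4,0]
    - [0.8,34,0,4,0]
    - [0.8,36,0,4,0]
    - [0.8,37,0,4,0]

```text
time_s: 5.42
eef_pos: [575.4, 341.5, 44.0]
eef_rot: [[1.0, 0.013, -0.0], [0.013, -1.0, 0.002], [-0.0, -0.002, -1.0]]
ft_force: [-0.2, 0.6, 0.1]
width: 0.199
```

```bash
python3 - <<'E'
from h import *
c=get_calibration('wrist');np.save('cw2.npy',c,allow_pickle=True)
o=robot.get_obs();print(o['eef_pos'],o['ft_force'])
save('w2',snapshot('wrist'))
E
```

```text
[575.39498058 341.54219824  44.01457228] [-0.23495069  0.5688585   0.06434557]
```

View pics/w2.png

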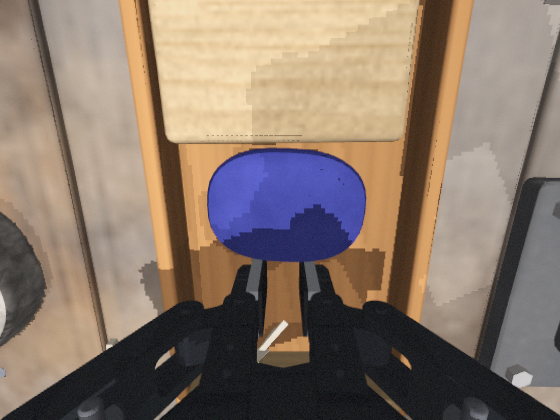

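The tin (208–365, 148–262) has been pushed up to within a few mm of the block, whose near edge is at row 142. I'll push on slowly and watch the force.

Request:
jog_arm:
  deltas:
    - [0.8,1.5,0,0,0]
    - [0.8,3,0,0,0]
    - [0.8,4.5,0,0,0]
    - [0.8,6,0,0,0]
    - [0.8,7,0,0,0]
    - [0.8,7,0,0,0]

```text
time_s: 6.22
eef_pos: [582.6, 341.6, 44.0]
eef_rot: [[1.0, 0.013, -0.0], [0.013, -1.0, 0.002], [-0.0, -0.002, -1.0]]
ft_force: [-0.5, -0.7, -0.1]
width: 0.2
```

```bash
python3 - <<'E'
from h import *
o=robot.get_obs();print(o['eef_pos'],o['ft_force'])
save('w3',snapshot('wrist'))
E
```

```text
[582.61103663 341.59191475  43.99704669] [-0.48259319 -0.66883138 -0.0737471 ]
```

View pics/w3.png

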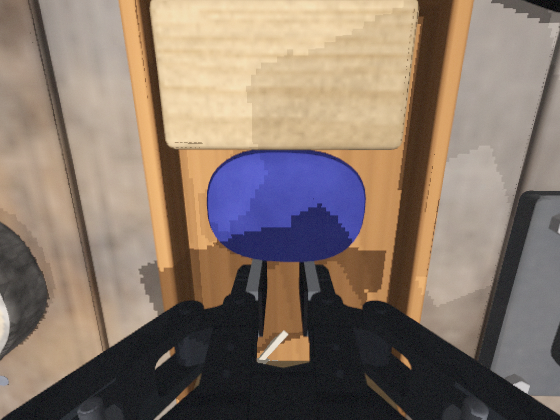

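Request:
jog_arm:
  deltas:
    - [0.8,1,0,0,0]
    - [0.8,2,0,0,0]
    - [0.8,2,0,0,0]

```text
time_s: 6.65
eef_pos: [583.4, 341.6, 44.0]
eef_rot: [[1.0, 0.013, -0.003], [0.013, -1.0, 0.001], [-0.003, -0.001, -1.0]]
ft_force: [-5.7, -0.5, 2.7]
width: 0.203
```

Request:
jog_arm:
  deltas:
    - [0.8,1,0,0,0]
    - [0.8,2,0,0,0]
    - [0.8,2,0,0,0]

```text
time_s: 7.02
eef_pos: [583.6, 341.6, 43.9]
eef_rot: [[1.0, 0.013, -0.008], [0.013, -1.0, 0.0], [-0.008, -0.001, -1.0]]
ft_force: [-7.7, -1.1, 4.6]
width: 0.196
```

Solid contact now: the push force rises to 8 N with no further travel. I'll back off and lift.

Request:
jog_arm:
  deltas:
    - [0.8,-5,0,0,0]
    - [0.8,-18,0,0,0]
    - [0.8,-25,0,-30,0]
    - [0.8,-25,0,-80,0]
    - [0.8,-25,0,-130,0]
    - [0.8,-25,0,-160,0]
    - [0.8,-25,0,-165,0]

```text
time_s: 7.9
eef_pos: [560.8, 341.8, 212.9]
eef_rot: [[1.0, 0.013, -0.001], [0.013, -1.0, 0.004], [-0.001, -0.004, -1.0]]
ft_force: [0.1, -0.3, -0.2]
width: 0.203
```

```bash
python3 - <<'E'
from h import *
c=get_calibration('wrist');np.save('cw4.npy',c,allow_pickle=True)
o=robot.get_obs();print(o['eef_pos'],o['ft_force'],robot.tip_reach)
save('w4',snapshot('wrist'))
E
```

```text
[560.84107006 341.82575507 212.85537475] [ 0.12370352 -0.28585758 -0.21792084] 25.0
```

View pics/w4.png

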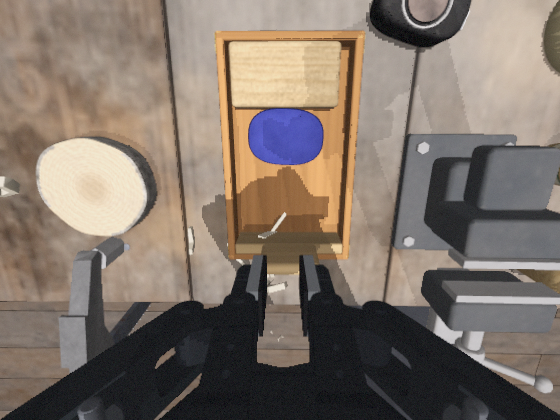

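```bash
python3 - <<'E'
from h import *
np.set_printoptions(precision=1,suppress=True)
c=np.load('cw4.npy',allow_pickle=True).item()
print('tin',[on(c,*p,33)[:2] for p in((248,136),(324,136),(286,107),(286,165))])
print('block ',[on(c,*p,34)[:2] for p in((231,41),(339,41),(230,107),(339,107))])
print('tray far in',on(c,285,40,32),'corners',[on(c,*p,32)[:2] for p in((217,32),(364,32),(351,259),(229,259))])
print('board far',[on(c,*p,43)[:2] for p in((240,243),(340,243))])
E
```

```text
tin [array([620.2, 376.1]), array([621., 303.]), array([646.8, 339.9]), array([592.8, 339.1])]
block  [array([700.2, 388.7]), array([701.1, 294.5]), array([646.1, 392. ]), array([647.3, 290.6])]
tray far in [701.9 341.6  32. ] corners [array([707.3, 400.9]), array([708.6, 273. ]), array([490.4, 266.3]), array([488.7, 400.2])]
board far [array([512.7, 385.9]), array([514. , 281.9])]
```

Request:
jog_arm:
  deltas:
    - [0,-12,25,-5,0]
    - [0,-34,75,-10,0]
    - [0,-57,125,-10,0]
    - [0,-80,175,-10,0]
    - [0,-103,225,-10,0]
    - [0,-125,272,-10,0]
    - [0,-135,294,-10,0]
    - [0,-135,294,-10,0]

```text
time_s: 8.95
eef_pos: [427.8, 44.7, 218.7]
eef_rot: [[1.0, 0.01, -0.007], [0.01, -1.0, 0.002], [-0.007, -0.002, -1.0]]
ft_force: [-0.1, 0.1, -0.2]
width: 0.998
```

```bash
python3 - <<'E'
from h import *
c=get_calibration('wrist');np.save('cw5.npy',c,allow_pickle=True)
o=robot.get_obs();print(o['eef_pos'],o['ft_force'],robot.tip_reach)
save('w5',snapshot('wrist'))
E
```

```text
[427.77961987  44.67130815 218.65629755] [-0.07207423  0.14884776 -0.16036028] 25.0
```

View pics/w5.png

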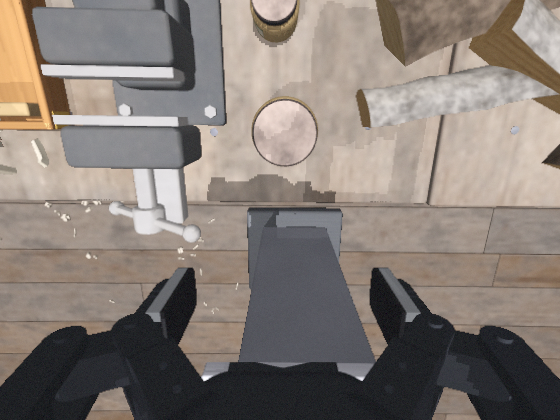

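The wrist view shows the large jar's lid at about (285,132), spanning 253–318 across. It is clear of the vice jaw (edge at column 200), and the smaller jar lies further away at (274,15).

```bash
python3 - <<'E'
from h import *
np.set_printoptions(precision=1,suppress=True)
c=np.load('cw5.npy',allow_pickle=True).item()
im=cv2.imread('pics/w5.png')
print([on(c,*p,88)[:2] for p in((285,132),(254,132),(317,132),(285,99),(285,165))])
print('handle',on(c,190,233,40),'jaw',on(c,200,160,110))
print('tips z?',[on(c,*p,193)[:2] for p in((182,268),(382,268))])
E
```

```text
[array([492.7,  43.3]), array([492.5,  68. ]), array([492.9,  17.8]), array([517.2,  43.5]), array([466.4,  43. ])]
handle [385.9 142.5  40. ] jaw [473.  106.8 110. ]
tips z? [array([427.9,  97.9]), array([428.8,  -8.1])]
```

Request:
jog_arm:
  deltas:
    - [0.12,30,0.5,0,0]
    - [0.12,58,1,0,0]
    - [0.12,64.5,1.3,10,0]
    - [0.12,64.5,1.3,40,0]
    - [0.12,64.5,1.3,75,0]
    - [0.12,64.5,1.3,105,0]
    - [0.12,64.5,1.3,130,0]
    - [0.12,64.5,1.3,148,0]
    - [0.12,64.5,1.3,156,0]
    - [0.12,64.5,1.3,158.5,0]
    - [0.12,64.5,1.3,158.5,0]

```text
time_s: 10.38
eef_pos: [492.1, 45.6, 60.5]
eef_rot: [[1.0, 0.012, -0.006], [0.012, -1.0, 0.003], [-0.006, -0.003, -1.0]]
ft_force: [-0.4, 0.2, 0.3]
width: 0.88
```

```bash
python3 - <<'E'
from h import *
o=robot.get_obs();print(o['eef_pos'],o['ft_force'])
save('w6',snapshot('wrist'))
E
```

```text
[492.0987896   45.6006981   60.50251751] [-0.43351027  0.15228657  0.28971449]
```

View pics/w6.png

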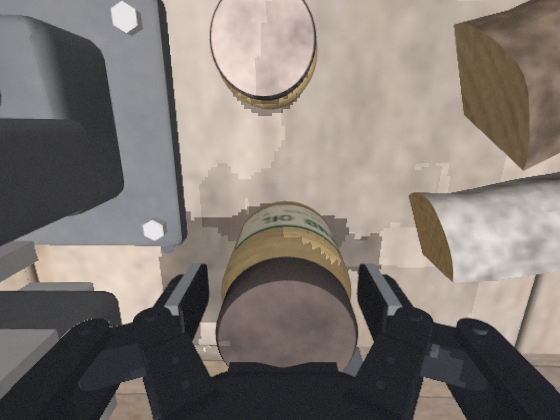

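The jar sits well centred between the pads (lid at 217–357, row 320). Closing the gripper.

Request:
jog_arm:
  deltas:
    - [0.3,0,0,0,0]
    - [0.4,0,0,0,0]
    - [0.5,0,0,0,0]
    - [0.5,0,0,0,0]
    - [0.5,0,0,0,0]
  squeeze: 40

```text
time_s: 11.05
eef_pos: [493.3, 45.3, 62.2]
eef_rot: [[1.0, 0.012, -0.002], [0.012, -1.0, 0.002], [-0.002, -0.002, -1.0]]
ft_force: [-0.3, -0.7, 5.5]
width: 0.667
```

Request:
jog_arm:
  deltas:
    - [0.5,0,0,-5,0]
    - [0.5,0,0,-15,0]
    - [0.5,0,0,-30,0]
    - [0.5,0,0,-60,0]
    - [0.5,0,0,-90,0]
    - [0.5,0,0,-120,0]
    - [0.5,0,0,-145,0]
    - [0.5,0,0,-160,0]
    - [0.5,0,0,-165,0]
    - [0.5,0,0,-165,0]

```text
time_s: 12.3
eef_pos: [493.5, 44.9, 226.7]
eef_rot: [[1.0, 0.012, -0.003], [0.012, -1.0, 0.002], [-0.003, -0.002, -1.0]]
ft_force: [0.1, 0.4, -1.9]
width: 0.666
```

```bash
python3 - <<'E'
from h import *
o=robot.get_obs();print(o['eef_pos'],o['ft_force'],o['width'])
save('s7',snapshot('scene'))
E
```

```text
[493.49938266  44.9448404  226.74977934] [ 0.06759786  0.38030659 -1.91186717] 0.6658619515710884
```

View pics/s7.png

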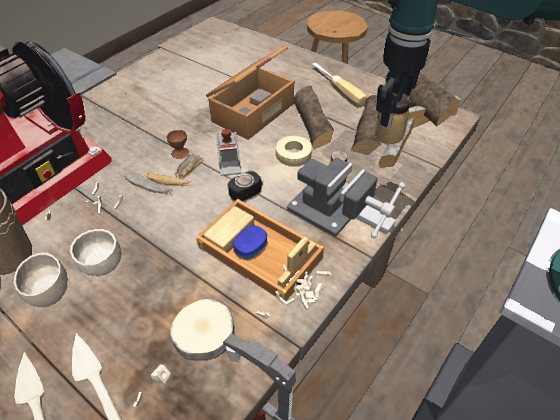

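Request:
jog_arm:
  deltas:
    - [0.5,3,-15,0,0]
    - [0.5,10,-45,0,0]
    - [0.5,20,-85,0,0]
    - [0.5,30,-125,0,0]
    - [0.5,40,-165,0,0]
    - [0.5,50,-205,0,0]
    - [0.5,60,-245,0,0]
    - [0.5,67,-275,0,0]
    - [0.5,70,-290,0,0]
    - [0.5,71,-294,0,0]
    - [0.5,71,-294,20,0]
    - [0.5,71,-294,25,0]

```text
time_s: 13.85
eef_pos: [560.0, 338.6, 199.8]
eef_rot: [[1.0, 0.01, -0.007], [0.01, -1.0, 0.0], [-0.007, -0.0, -1.0]]
ft_force: [-0.0, -0.4, -2.8]
width: 0.667
```

```bash
python3 - <<'E'
from h import *
c=get_calibration('wrist');np.save('cw8.npy',c,allow_pickle=True)
o=robot.get_obs();print(o['eef_pos'],o['ft_force'],o['width'])
save('w8',snapshot('wrist'))
E
```

```text
[560.01255631 338.55147864 199.75396055] [-0.01576733 -0.43194865 -2.78202513] 0.6672847451062511
```

View pics/w8.png

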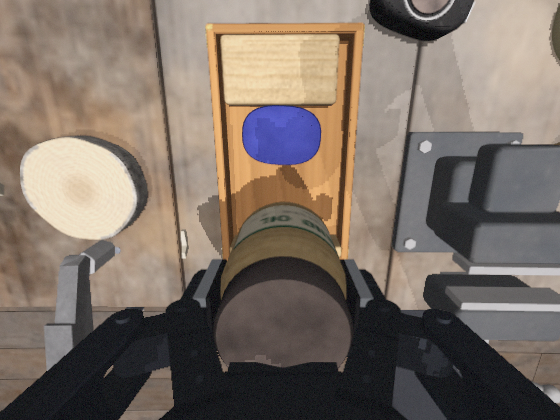

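Request:
jog_arm:
  deltas:
    - [0.5,0,-0.8,15,0]
    - [0.5,0,-0.8,40,0]
    - [0.5,0,-0.8,70,0]
    - [0.5,0,-0.8,92,0]
    - [0.5,0,-0.8,107,0]
    - [0.5,0,-0.8,116,0]
    - [0.5,0,-0.8,121,0]
    - [0.5,0,-0.8,123,0]
    - [0.5,0,-0.8,123,0]

```text
time_s: 15.02
eef_pos: [559.5, 339.6, 77.4]
eef_rot: [[1.0, 0.01, -0.006], [0.01, -1.0, 0.001], [-0.006, -0.001, -1.0]]
ft_force: [-0.0, -0.9, -1.3]
width: 0.663
```

```bash
python3 - <<'E'
from h import *
o=robot.get_obs();print(o['eef_pos'],o['ft_force'],o['width'])
save('w9',snapshot('wrist'))
save('s9',cv2.resize(snapshot('scene')[140:310,190:420],None,fx=3.4,fy=3.4))
E
```

```text
[559.46681307 339.59018302  77.35397671] [-0.04206285 -0.87834688 -1.30320356] 0.6627604911649554
```

View pics/w9.png

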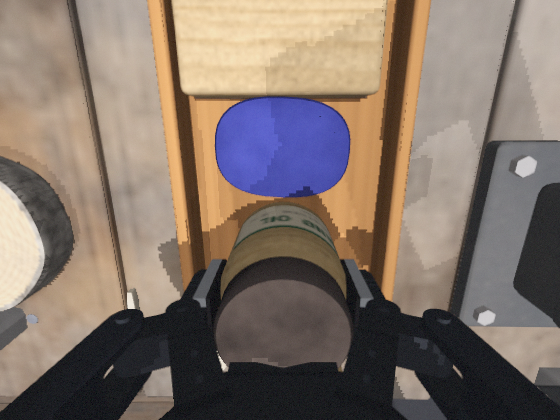

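View pics/s9.png

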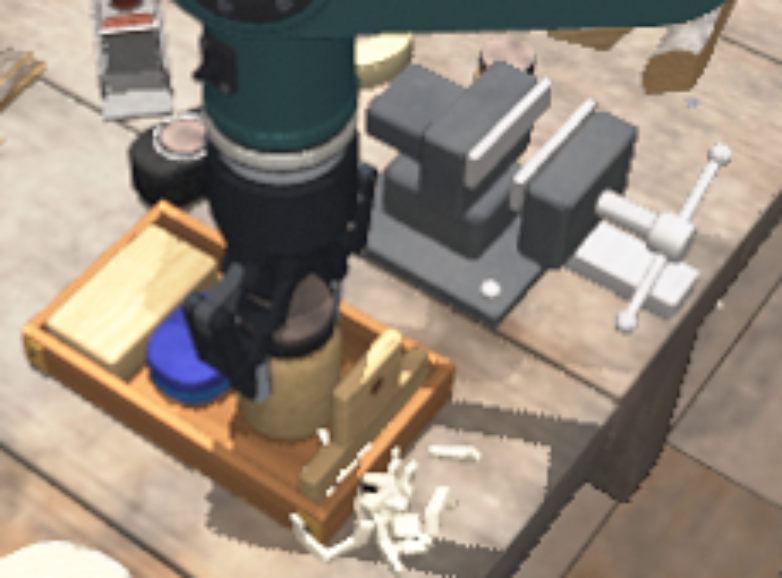

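The jar hangs upright over the gap, clear of both the tin and the divider. Lowering it slowly until it touches.

Request:
jog_arm:
  deltas:
    - [0.5,0,0,2,0]
    - [0.5,0,0,4,0]
    - [0.5,0,0,6,0]
    - [0.5,0,0,7,0]
    - [0.5,0,0,8,0]
    - [0.5,0,0,8,0]

```text
time_s: 15.88
eef_pos: [559.4, 339.6, 69.3]
eef_rot: [[1.0, 0.01, -0.006], [0.01, -1.0, 0.001], [-0.006, -0.001, -1.0]]
ft_force: [0.5, -0.2, -2.0]
width: 0.667
```

Request:
jog_arm:
  deltas:
    - [0.5,0,0,0.7,0]
    - [0.5,0,0,1.5,0]
    - [0.5,0,0,1.5,0]

```text
time_s: 16.25
eef_pos: [559.5, 339.6, 68.4]
eef_rot: [[1.0, 0.01, -0.006], [0.011, -1.0, 0.001], [-0.006, -0.001, -1.0]]
ft_force: [-0.9, -0.9, 0.7]
width: 0.667
```

Request:
jog_arm:
  deltas:
    - [0.5,0,0,0.8,0]
    - [0.5,0,0,0.8,0]

```text
time_s: 16.5
eef_pos: [559.5, 339.7, 68.3]
eef_rot: [[1.0, 0.011, -0.006], [0.011, -1.0, 0.001], [-0.006, -0.001, -1.0]]
ft_force: [-2.7, -1.4, 3.8]
width: 0.668
```

Request:
jog_arm:
  deltas:
    - [0.28,0,0,0,0]
    - [0.2,0,0,0,0]
    - [0.1,0,0,0,0]
    - [0.1,0,0,0,0]
    - [0.1,0,0,-8,0]
    - [0.1,0,0,-25,0]
    - [0.1,0,0,-60,0]
    - [0.1,0,0,-100,0]
    - [0.1,0,0,-135,0]
    - [0.1,0,0,-145,0]
    - [0.1,0,0,-145,0]

```text
time_s: 17.88
eef_pos: [560.6, 339.6, 214.3]
eef_rot: [[1.0, 0.01, -0.004], [0.011, -1.0, 0.002], [-0.004, -0.002, -1.0]]
ft_force: [0.4, 0.3, -0.0]
width: 0.899
```

```bash
python3 - <<'E'
from h import *
c=get_calibration('wrist');np.save('cw10.npy',c,allow_pickle=True)
o=robot.get_obs();print(o['eef_pos'],o['ft_force'],o['width'])
save('w10',snapshot('wrist'))
E
```

```text
[560.58432003 339.56866829 214.34548649] [ 0.38212624  0.34404041 -0.02807794] 0.8986121340046952
```

View pics/w10.png

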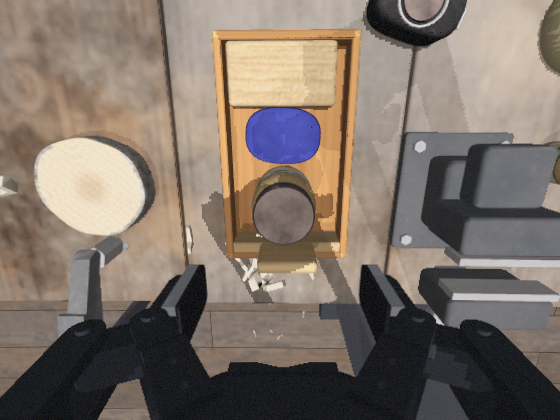

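The jar stands upright in the gap (lid at 284,212) in line with the tin and block. Next is the divider.

Request:
jog_arm:
  deltas:
    - [1,-25,0.5,0,0]
    - [1,-60,1,0,0]
    - [1,-85,1.5,0,0]
    - [1,-93,1.5,15,0]
    - [1,-93,1.5,50,0]
    - [1,-93,1.5,85,0]
    - [1,-93,1.5,110,0]
    - [1,-93,1.5,126,0]
    - [1,-93,1.5,133,0]
    - [1,-93,1.5,134,0]

```text
time_s: 19.18
eef_pos: [466.1, 336.9, 78.9]
eef_rot: [[1.0, 0.01, -0.007], [0.01, -1.0, 0.0], [-0.007, -0.001, -1.0]]
ft_force: [0.3, 0.3, 0.7]
width: 0.001
```

```bash
python3 - <<'E'
from h import *
c=get_calibration('wrist');np.save('cw11.npy',c,allow_pickle=True)
o=robot.get_obs();print(o['eef_pos'],o['ft_force'],o['width'])
save('w11',snapshot('wrist'))
save('s11',cv2.resize(snapshot('scene')[140:310,190:420],None,fx=3.4,fy=3.4))
E
```

```text
[466.14959631 336.88565008  78.90524181] [0.32103201 0.3403042  0.69592569] 0.001117310993255902
```

View pics/w11.png

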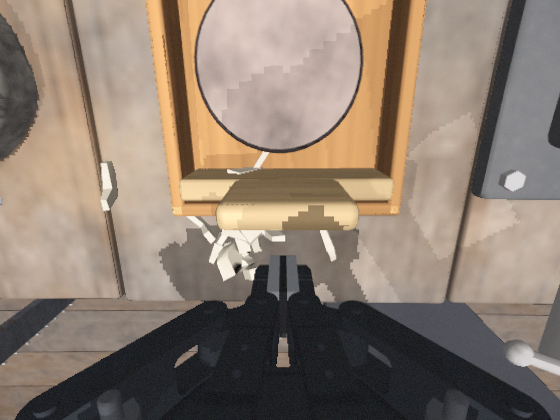

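View pics/s11.png

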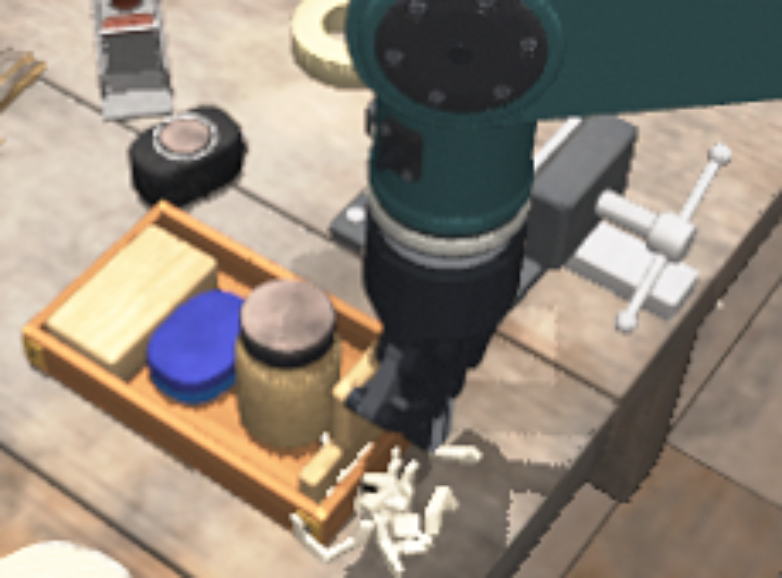

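The closed fingertips (283,275) are centred behind the tab (218–357), and the jar stands upright next to the tin. Pushing.

Request:
jog_arm:
  deltas:
    - [1,5,0,0,0]
    - [1,11,0,0,0]
    - [1,16,0,0,0]
    - [1,20,0,0,0]
    - [1,23,0,0,0]
    - [1,26,0,0,0]
    - [1,29,0,0,0]
    - [1,32,0,0,0]
    - [1,35,0,0,0]
    - [1,37,0,0,0]
    - [1,38,0,0,0]
    - [1,38,0,0,0]

```text
time_s: 20.78
eef_pos: [504.9, 337.6, 79.8]
eef_rot: [[1.0, 0.01, -0.005], [0.01, -1.0, 0.002], [-0.005, -0.002, -1.0]]
ft_force: [-1.0, 0.0, 0.1]
width: 0.002
```

```bash
python3 - <<'E'
from h import *
o=robot.get_obs();print(o['eef_pos'],o['ft_force'],o['width'])
save('w12',snapshot('wrist'))
save('s12',cv2.resize(snapshot('scene')[140:310,190:420],None,fx=3.4,fy=3.4))
E
```

```text
[504.89543135 337.62609885  79.80097142] [-1.03635457  0.01185444  0.09137869] 0.0023875459397672554
```

View pics/w12.png

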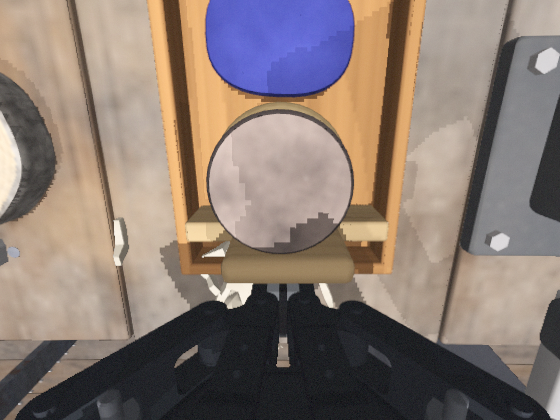

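View pics/s12.png

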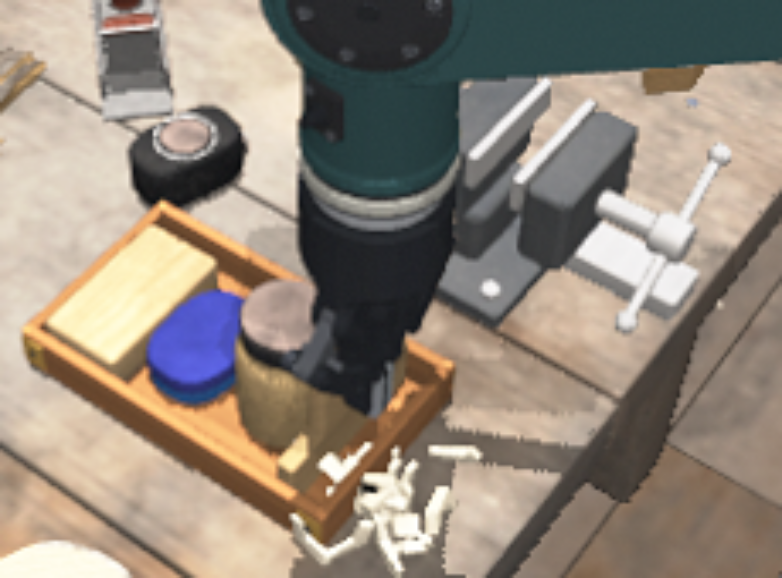

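The divider is moving with the tab and the jar is still upright. Now fine steps with force checks.

Request:
jog_arm:
  deltas:
    - [1,1,0,0,0]
    - [1,2,0,0,0]
    - [1,3,0,0,0]
    - [1,4,0,0,0]
    - [1,4,0,0,0]

```text
time_s: 21.5
eef_pos: [508.9, 337.7, 79.8]
eef_rot: [[1.0, 0.01, -0.005], [0.01, -1.0, 0.002], [-0.005, -0.002, -1.0]]
ft_force: [-3.5, -0.6, 1.7]
width: 0.0
```

Request:
jog_arm:
  deltas:
    - [1,1,0,0,0]
    - [1,2,0,0,0]
    - [1,2,0,0,0]

```text
time_s: 21.88
eef_pos: [511.1, 337.7, 79.8]
eef_rot: [[1.0, 0.01, -0.005], [0.01, -1.0, 0.002], [-0.005, -0.002, -1.0]]
ft_force: [-3.6, -0.3, 1.0]
width: -0.006
```

Request:
jog_arm:
  deltas:
    - [1,1,0,0,0]
    - [1,1.5,0,0,0]
    - [1,1.5,0,0,0]

```text
time_s: 22.25
eef_pos: [511.6, 337.7, 79.8]
eef_rot: [[1.0, 0.011, -0.007], [0.011, -1.0, 0.001], [-0.007, -0.001, -1.0]]
ft_force: [-6.6, -1.3, 3.5]
width: -0.006
```

Request:
jog_arm:
  deltas:
    - [1,1,0,0,0]
    - [1,1.5,0,0,0]
    - [1,1.5,0,0,0]

```text
time_s: 22.62
eef_pos: [511.7, 337.8, 79.8]
eef_rot: [[1.0, 0.011, -0.01], [0.011, -1.0, 0.001], [-0.01, -0.001, -1.0]]
ft_force: [-7.8, -1.2, 4.6]
width: -0.003
```

Request:
jog_arm:
  deltas:
    - [1,1,0,0,0]
    - [1,2,0,0,0]
    - [1,2,0,0,0]

```text
time_s: 23.0
eef_pos: [511.8, 337.7, 79.9]
eef_rot: [[1.0, 0.011, -0.015], [0.011, -1.0, 0.0], [-0.015, -0.0, -1.0]]
ft_force: [-9.3, -0.2, 5.0]
width: -0.004
```

```bash
python3 - <<'E'
from h import *
c=get_calibration('wrist');np.save('cw13.npy',c,allow_pickle=True)
o=robot.get_obs();print(o['eef_pos'],o['ft_force'],o['width'])
save('w13',snapshot('wrist'))
E
```

```text
[511.80791365 337.72882177  79.87482509] [-9.26861207 -0.16954222  4.9920167 ] -0.0044797111023070985
```

View pics/w13.png

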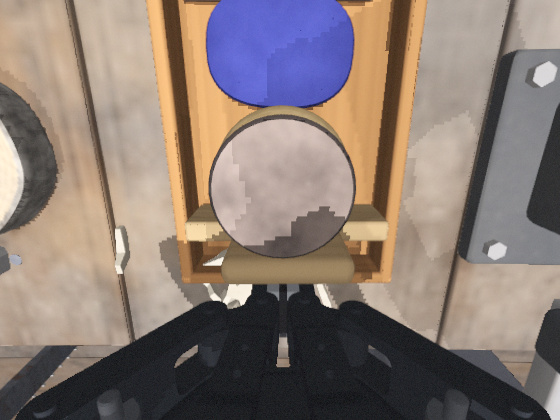

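Tight: the force climbs to 9 N with no travel, and the TCP stopped at 511.8 where the geometry predicted about 511. I'll back off, lift and check.

Request:
jog_arm:
  deltas:
    - [1,-2,0,0,0]
    - [1,-8,0,0,0]
    - [1,-25,0,0,0]
    - [1,-40,0,-20,0]
    - [1,-45,0,-60,0]
    - [1,-45,0,-110,0]
    - [1,-30,0,-140,0]
    - [1,10,0,-150,0]
    - [1,40,0,-150,0]
    - [1,40,0,-150,0]

```text
time_s: 24.3
eef_pos: [554.8, 337.7, 228.3]
eef_rot: [[1.0, 0.01, -0.015], [0.01, -1.0, -0.001], [-0.015, 0.0, -1.0]]
ft_force: [-0.8, -0.1, 0.2]
width: -0.003
```

```bash
python3 - <<'E'
from h import *
c=get_calibration('wrist');np.save('cw14.npy',c,allow_pickle=True)
o=robot.get_obs();print(o['eef_pos'],o['ft_force'],o['width'])
save('w14',snapshot('wrist'))
save('s14',cv2.resize(snapshot('scene')[140:310,190:420],None,fx=3.4,fy=3.4))
E
```

```text
[554.80682883 337.73851715 228.31256669] [-0.77244307 -0.09621511  0.15698236] -0.002646236480859834
```

View pics/w14.png

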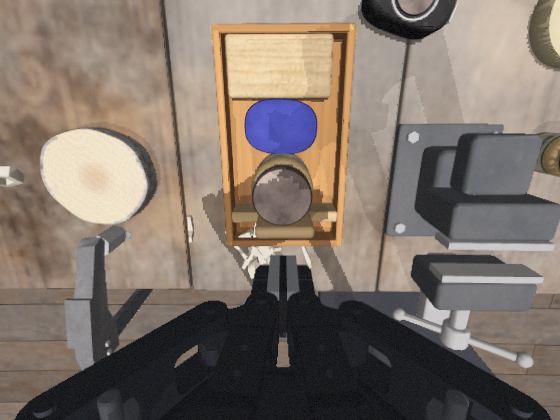

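View pics/s14.png

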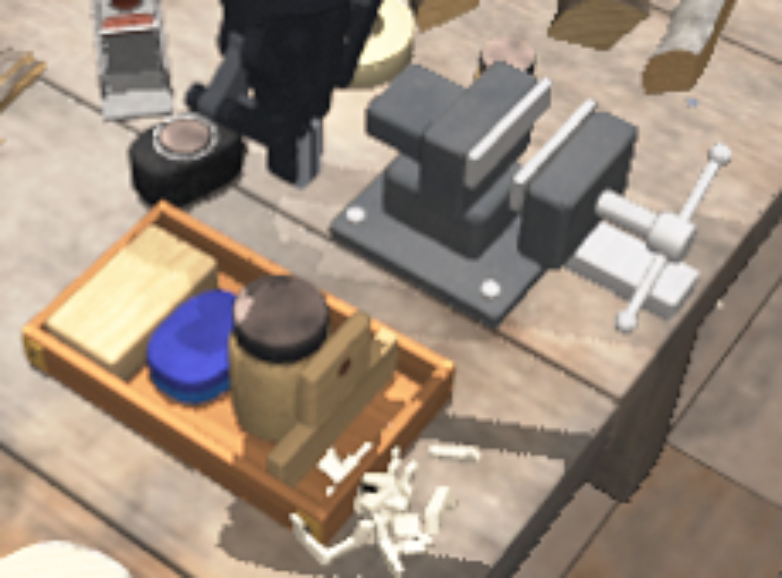

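Block, tin, upright jar and divider are in one row, with no visible gaps. One quick check in numbers, then I hand in.

```bash
python3 - <<'E'
from h import *
np.set_printoptions(precision=1,suppress=True)
c=np.load('cw14.npy',allow_pickle=True).item();s=get_calibration('scene')
S=lambda a,b,z:on(s,190+a/3.4-.35,140+b/3.4-.35,z)[:2]
print('tin far/near',on(c,281,99,33)[:2],on(c,281,154,33)[:2],'block near',on(c,280,99,34)[:2],'far',on(c,280,35,34)[:2],'tray far in',on(c,285,33,32)[:2])
print('jar lid ctr',on(c,282,196,88)[:2],S(280,308,88))
print('tab top near/far corners', S(369,318,89),S(358,312,89))
print(robot.job_done())
E
```

```text
tin far/near [645.6 339.6] [592.9 339.3] block near [645.6 340.5] far [699.5 340.8] tray far in [701.5 336.3]
jar lid ctr [563.3 338. ] [568.  333.5]
tab top near/far corners [524.4 310.4] [531.7 310.6]
the job is handed in; nothing more can be done
None
```

I packed the kit in the order you asked and handed it in at about 24 s of the 56 s. I pushed the tin and block to the tray's far end, set the jar down upright in front of them, then slid the divider up until the row was tight. The arm then backed off and lifted clear.

**Last checks:**
- **Fit:** at the end of the divider push, the force rose to about 9 N with no further travel. The hand stopped at x = 511.8 mm, where I expected about 511 mm.
- **Row positions:** in the final wrist picture the block and tin meet at x ≈ 645.6 mm. The tin's near face is at 592.9 mm and the jar's centre at 563.3 mm, which fits touching contact.
- **Other things:** the jar stands upright. The birch slice and tape measure look unmoved in the final pictures. The masking tape was only partly in view, but the arm never went near it.

**Disagreements:**
- The tilted scene camera puts the jar lid's centre about 5 mm off the wrist camera's value (568.0 against 563.3 mm in x, 333.5 against 338.0 mm in y). It was similarly a few mm off on the earlier jar measurement, so I relied on the wrist view and the contact force.
- The block's far edge measured about 2 mm short of the tray wall, which is within the calibration error. The first push also stopped solidly there.

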